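# Fit the sensor sleeve and mount the heat-exchanger tube on its stand

## Task

Mount the heat-exchanger tube on the grey stand of the heat-transfer rig. First press the bronze sensor sleeve, narrow tapered end down, into the tight bore of the stand's aluminium socket until its collar sits flush on the socket all round; then take the silver tube from its wooden rest and lay it gently, not dropping it, in the two blue V-saddles, cradled in both and about equally overhanging at its two ends. Let go of everything and leave the valve and the meter where they are.

Things in the scene. Friction and masses are not known exactly. Their poses are not given: they have to be found in the camera images.
- stand: Mounting stand, fixed to the bench: grey base plate 215 (x) x 160 (y) x 12 mm. Origin at the centre of its underside on the bench, z up. At x = -60 mm stands the aluminium socket block, 72 x 72 mm, its top 64 mm above the bench; at x = +55 mm stand two blue V-saddles whose common groove runs along y.
- bore_mouth (a point): Centre of the bore's mouth, on the flat top of the socket block 64 mm above the bench; axes as the stand. Bore 31.6 mm wide, 46 mm deep. Four sprung balls in its wall, 17 mm down, stand 1 mm into the spigot's path: the sleeve slides in freely for about 17 mm, then needs a push of up to about 18 N past the balls and about 8 N from there home; they hold it where it is left.
- saddle_seat (a point): Point where the middle of the tube's axis lies when the tube is properly cradled: 66 mm above the bench, midway between the two saddles; axes as the stand, the tube's axis then lies along y. The saddles are 90 degree V-grooves, each 16 mm thick, centred 55 mm either side of this point along y, with 94 mm free space between them; the tops of the V are about 3 mm below this point. The socket block's centre is 115 mm away in -x.
- sleeve_center (a point): Centre (49 mm above the foot) of the loose bronze-coloured sleeve, which stands upright on a flat blue pad 120 x 120 x 8 mm; z along its axis, up. 98 mm long, about 0.25 kg: from the foot up, a spigot 30 mm in diameter and 40 mm long (its lowest 6 mm tapered to 25 mm), a collar 46 mm in diameter and 8 mm thick, and an upper barrel 30 mm in diameter and 50 mm long, with a black disc on its top. The barrel is the place to grip.
- sleeve_shoulder (a point): Centre of the underside of the sleeve's collar, 9 mm below sleeve_center; when the sleeve is home this coincides with bore_mouth.
- tube_center (a point): Centre of the loose silver heat-exchanger tube, about 0.55 kg, lying level; y along its axis. Shell 40 mm in diameter and 160 mm long, with narrower brass end fittings, 200 mm over all. It starts on the rest with its axis 44 mm above the bench, clear of the rest's base below the middle.
- rest: Wooden rest that carries the tube at the start, fixed: base 90 (x) x 190 (y) x 10 mm with two low blocks 65 mm either side of the middle along y, their lips 30 mm high. Origin under its centre, tube along y.
- sleeve_pad: Flat blue pad 120 x 120 x 8 mm, fixed, on which the sleeve starts. Origin under its centre.
- valve: Brass valve with a red hand wheel, 90 mm long (y) and 83 mm high, standing loose near the work; to be left alone. Origin under its centre.
- meter: Yellow hand meter 85 x 160 x 35 mm, lying loose; to be left alone. Origin under its centre.
- tube: The same tube; origin on its underside, 20 mm below tube_center when it lies level.
- sleeve: The same sleeve; origin at the centre of its foot, 49 mm below sleeve_center.
There are look-alikes about, which are no part of the job. Of the things that look like the tube, the larger one is meant. What is shaped like the sleeve but turquoise is not meant.

How it is judged:
On the way, in this order (a step that is already met when the one before it is completed fails the run):
1. the sleeve is pressed home, its collar flush on the socket (z of sleeve_shoulder in the frame of bore_mouth between -0.003 and 0.002 m and horizontal distance between sleeve_shoulder and bore_mouth below 0.004 m and angle between sleeve_center's own z axis and vertical below 0.05 rad), for 0.2 s.
2. the tube lies cradled in both V-saddles (x of tube_center in the frame of saddle_seat between -0.004 and 0.004 m and y of tube_center in the frame of saddle_seat between -0.025 and 0.025 m and z of tube_center in the frame of saddle_seat between -0.004 and 0.004 m and angle between the y axis of tube_center and the y axis of saddle_seat, either way round below 0.06 rad), for 0.2 s.
At the end, for the whole second after the job is handed in: The sleeve is upright in the bore (3 degrees, 4 mm), its collar within 2 mm of the socket's top; the tube rests in both V-saddles, its centre within 4 mm across and in height and 25 mm along the groove, its axis within 3.4 degrees; both at rest (all of step 1 and all of step 2 and linear speed of each of tube, sleeve below 0.02 m/s); the robot touches nothing.
It fails at once if the tube is dropped or slammed into the saddles (faster than 0.45 m/s within 20 mm of its seat) (distance between tube_center and saddle_seat below 0.02 m and linear speed of tube above 0.45 m/s).
It fails at once if the valve is shifted by more than 30 mm (distance of valve from where it was at the start of the episode above 0.03 m).
It fails at once if the meter is shifted by more than 30 mm (distance of meter from where it was at the start of the episode above 0.03 m).
It also fails if it takes over 64 s, if anything falls off the work surface, if the arm or the gripper's body presses on something with over 40 N, if the wrist force passes 120 N, or if a joint passes its speed limit or range.

## Robot

A 7-joint arm with a two-finger parallel gripper is mounted at the origin on the work surface. World frame = base frame: x ahead of the robot, y to its left, z up, the work surface at z = 0. Lengths are in m, angles in rad, forces in N, time in s.
With the tool pointing down it reaches from about 0.4 to 0.875 m from the base axis. Payload 19.3 kg.
Tool frame: the origin (TCP) lies at the very end of the fingers, on their centre line; the grasp point (between the pads) lies 19 mm behind it; z points along the fingers, y is the line along which they close (so a half turn about z gives the same grasp; the last joint's range is limited). The gripper opens to 85 mm and grips with 20 to 120 N. Pads are 22 mm wide; open, the fingers measure 114 mm over their backs; the gripper's body (76 mm by 85 mm) begins 54 mm behind the grasp point. The pads swing forward as they close: fully open they stand 13 mm farther back than shut.
Start: joints at [-1.371, 0.521, -0.036, 1.599, 0.021, 1.021, -0.113], TCP at [0.167, 0.602, 0.201] pointing down, gripper open.
Joint ranges: [-2.91, 2.91], [-0.3, 2.13], [-1.5, 1.42], [0.17, 2.43], [-1.26, 4.41], [0.16, 1.93], [-2.52, 2.52]. Speed limits (rad/s): [1.89, 1.89, 2.39, 2.39, 3.01, 3.01, 3.01].

## Interface

Orientations are given as [roll, pitch, yaw] about the fixed x, y, z axes, in that order (R = Rz(yaw) Ry(pitch) Rx(roll)).
In Python, from workcell import bot gives the robot as it stands. The module is installed in compiled form; this text tells all that it offers.
- The arm moves only by the tool apply_moves, never from a script. Its arguments are lists of equal length, an entry for each row: "claw": the finger opening in m, from 0 to 0.0854; "xyz": the shift along the tool's x, y, z in m, a list of three; "twist": the turn, a rotation vector about the tool's x, y, z in rad, a list of three. A call has 1 to 20 rows; each row shifts and turns the commanded pose from where the row before left it, along the tool's axes as they then stand; what a row does not reach is not made up. A row lasts 1/10 s, in which the tool goes at most 50 mm and 8.59 degrees, less where a joint would pass 70% of its speed; a pose out of reach is approached as far as the arm can. A call with a gripper value outside its range is refused whole. The fingers move at their own pace and stop on an object; "force" is the grip in N (left out, the last holds). Time passes only in rows, so rows that do not move let the fingers close. It gives the time, the measured TCP pose, the force, the opening and the grip force at its end, in the units of the state.
- bot.observe(): the state, without advancing time (a new reading comes with each control period).
- bot.grab_frame(name): name is "side" or "top"; returns a dict with "img" (480x640x3 uint8, red, green, blue), "vfov" (degrees; the focal length in pixels is half the picture's height over the tangent of half this angle, whatever the lens; pixels are square), "cx", "cy" (the principal point, pixels), "distortion" ([k1, k2, p1, p2, k3] as OpenCV has them; the pictures are not rectified), "view" (4x4, takes a point from world to camera coordinates). Camera axes: x right, y up, looking along -z (the intrinsics and any distortion apply to the point x, -y, -z); pixel columns grow to the right and rows downward; lengths in m; the calibration is good to about 2 mm. A picture is of the moment at which its call begins. There is no depth.
- bot.job_done(): hands the job in; it is judged then, once.
Trained networks look in the newest picture that a camera, given by its name, has taken for a name from the list of things; names that differ only in an ending like _2 or _b are one class to them, and where a whole thing is asked for, a point or a joint stands for the part that bears it (a point fixed in the world has none). Each returns a list of dicts, best first, with "score" (0 to 1); they miss things now and then, are a little off and sometimes report something else, mostly with a low value. They report only what shows in the picture. A call takes as long as a camera call. They do not tell look-alikes from the thing itself.
- bot.find_in(camera, query): "position" ([x, y, z] in m, in world coordinates, good to about 4 mm: the middle of the surface that is visible of it).
The state is a dict: "clock": time; "qpos": joint angles; "qd": joint speeds; "joint_efforts": joint torques, N m; "position": TCP position; "tool_rot": TCP orientation; "force": force on the tool from outside, world axes, zero at the start; "moment": the same for the moment, N m; "grip_width": finger opening in m; "finger_force": force on a finger pad.
Only numpy, scipy, OpenCV 4.12 (cv2) and the standard library are available. Lean on these libraries where they do the work, as an engineer would, in place of code of your own. Each camera call takes 0.05 s, during which the arm holds its last target. There are 200 camera calls.

## Working session

There is one attempt and no reset: what is moved stays moved. The work goes in short steps, Python scripts to look and compute and a tool call to move; the robot and the scene stay as the last step left them, time stands still between calls to the robot, and variables do not carry over. Pictures are saved under pics/ and viewed, at most 10 in all, crops included, and the job is handed in when it is done.

Besides the shell and the picture viewer there is one more tool, called after "Request:" by a JSON object that holds its "name" and its "arguments". apply_moves: Moves the arm, as the interface text tells. Its arguments: {"type":"object","properties":{"claw":{"type":"array"},"xyz":{"type":"array"},"twist":{"type":"array"},"force":{"type":"number"}},"required":["claw","xyz","twist"]}

```bash
mkdir -p pics; cat > h.py <<'E'
import numpy as np, cv2
from workcell import bot
def K(f):
    fl=240/np.tan(np.radians(f["vfov"])/2); return np.array([[fl,0,f["cx"]],[0,fl,f["cy"]],[0,0,1.]])
def proj(f,P):
    P=np.atleast_2d(np.asarray(P,float)); V=np.array(f["view"]); c=(V[:3,:3]@P.T).T+V[:3,3]; c=c*[1,-1,-1]
    return cv2.projectPoints(c,np.zeros(3),np.zeros(3),K(f),np.array(f["distortion"],float))[0][:,0]
def back(f,uv,z):
    uv=np.array(uv,float).reshape(-1,1,2); n=cv2.undistortPoints(uv,K(f),np.array(f["distortion"],float))[:,0]
    d=np.c_[n[:,0],-n[:,1],-np.ones(len(n))]; V=np.array(f["view"]); R=V[:3,:3]; o=-R.T@V[:3,3]; d=d@R
    return o+d*((z-o[2])/d[:,2])[:,None]
def snap(c,name=None):
    f=bot.grab_frame(c)
    if name: cv2.imwrite("pics/"+name,cv2.cvtColor(f["img"],cv2.COLOR_RGB2BGR))
    return f
E
python3 - <<'E'
from h import *
import pickle
np.set_printoptions(precision=4,suppress=True)
s=bot.observe(); print(s["position"],s["tool_rot"],s["clock"])
fs={}
for c in("top","side"):
    f=snap(c,c+"0.png"); fs[c]=f; V=np.array(f["view"]); print(c,f["vfov"],f["distortion"],"cam",-V[:3,:3].T@V[:3,3])
    for q in("stand","bore_mouth","sleeve","tube","rest","sleeve_pad","valve","meter"):
        try: print(c,q,[(np.round(d["position"],3).tolist(),round(d["score"],2)) for d in bot.find_in(c,q)[:3]])
        except Exception as e: print(q,e)
pickle.dump(fs,open("f0.pkl","wb"))
E
```

```text
[0.1665 0.602  0.2005] [-3.1404  0.0001  2.8718] 0.0
top 42.76191934525891 [-0.2083  0.      0.      0.      0.    ] cam [ 0.463  -0.0614  1.5962]
top stand [([0.523, 0.012, 0.014], 0.82)]
top bore_mouth [([0.525, 0.013, 0.013], 0.66)]
top sleeve [([0.386, 0.22, 0.073], 0.84), ([0.51, 0.265, 0.081], 0.82), ([0.524, 0.014, 0.013], 0.48)]
top tube [([0.451, -0.499, 0.03], 0.9), ([0.491, -0.324, 0.061], 0.63)]
top rest [([0.493, -0.316, 0.008], 0.83)]
top sleeve_pad [([0.542, 0.291, 0.009], 0.64)]
top valve [([0.764, -0.089, 0.082], 0.94), ([0.519, 0.015, 0.014], 0.53)]
top meter [([0.776, 0.168, 0.034], 0.73)]
side 48.87693463912072 [0.0145 0.     0.     0.     0.    ] cam [ 0.4812 -0.9678  0.8389]
side stand [([0.525, 0.0, 0.01], 0.59)]
side bore_mouth [([0.524, -0.005, 0.012], 0.57)]
side sleeve [([0.38, 0.212, 0.054], 0.81), ([0.513, 0.256, 0.066], 0.78), ([0.759, -0.096, 0.039], 0.53)]
side tube [([0.489, -0.336, 0.057], 0.97), ([0.449, -0.519, 0.025], 0.71)]
side rest [([0.493, -0.358, 0.006], 0.95)]
side sleeve_pad [([0.54, 0.27, 0.008], 0.83)]
side valve [([0.761, -0.098, 0.042], 0.66)]
side meter [([0.768, 0.142, 0.035], 0.77), ([0.514, 0.258, 0.061], 0.47)]
```

View pics/top0.png

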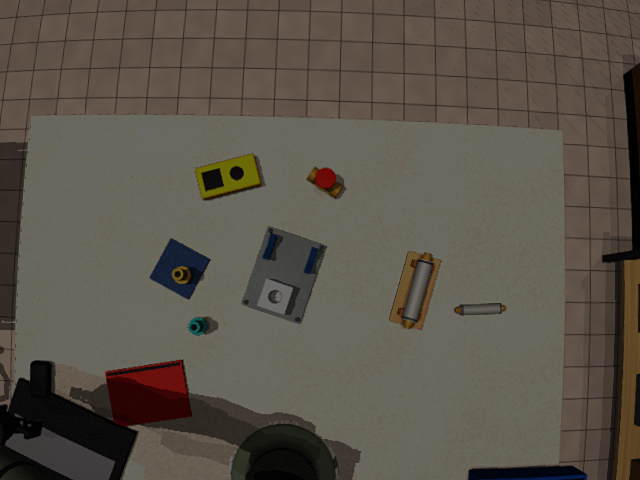

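View pics/side0.png

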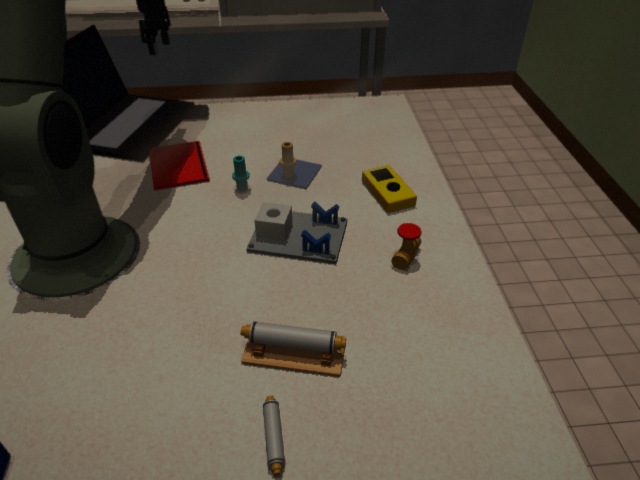

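```bash
python3 - <<'E'
from h import *
import pickle
fs=pickle.load(open("f0.pkl","rb"))
def crop(f,u,v,w,h,s):
    im=cv2.resize(f["img"][v:v+h,u:u+w],None,fx=s,fy=s,interpolation=cv2.INTER_CUBIC)
    im=np.clip(im.astype(float)*1.5,0,255).astype(np.uint8); return im[:,:,::-1]
def pad(i,h): return cv2.copyMakeBorder(i,0,h-i.shape[0],0,0,cv2.BORDER_CONSTANT)
t,s=fs["top"],fs["side"]
A=crop(t,238,222,95,105,4);B=crop(t,388,248,56,85,4);C=crop(t,160,255,45,40,4)
H=420
row1=np.hstack([pad(A,H),pad(B,H),pad(C,H)])
cv2.imwrite("pics/c1.png",row1); print(row1.shape)
D=crop(s,245,195,108,70,4); E=crop(s,265,135,60,55,4)
cv2.imwrite("pics/c2.png",np.hstack([pad(D,280),pad(E,280)]))
E
```

```text
(420, 784, 3)
```

View pics/c1.png

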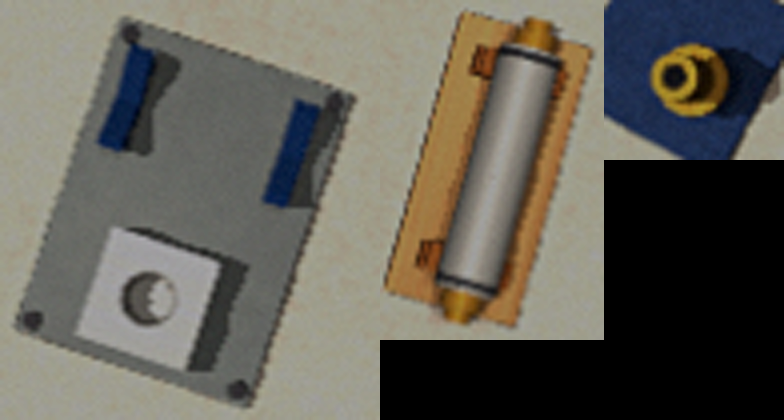

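View pics/c2.png

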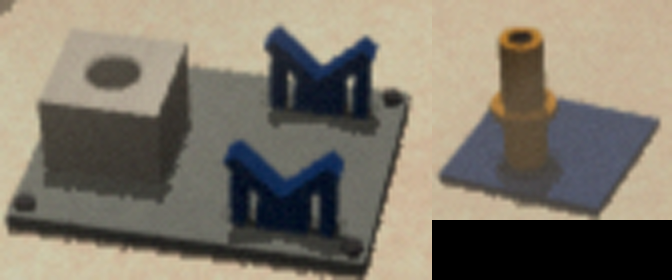

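c1 shows the stand (plate corners near crop (122,18), (356,96), (250,407), (15,328), bore (150,298)), the tube at (499,170) and the sleeve disc at (677,77). c2 shows the side view: bore at (113,73) and sleeve top at (521,40).

```bash
python3 - <<'E'
from h import *
import pickle
from scipy.optimize import least_squares
np.set_printoptions(precision=4,suppress=True)
fs=pickle.load(open("f0.pkl","rb")); t,s=fs["top"],fs["side"]
px=lambda p,u,v,o=0:(np.array(p,float)-[o,0]+.5)/4-.5+[u,v]
# stand
P=lambda L:np.array(L)/1000.
mt=P([[107.5,80,12],[107.5,-80,12],[-107.5,-80,12],[-107.5,80,12],[-24,36,64],[-24,-36,64],[-96,-36,64],[-96,36,64],[-60,0,64]])
it=px([(122,18),(356,96),(250,407),(15,328),(113,228),(218,262),(187,370),(77,334),(150,298)],238,222)
ms=P([[-96,36,64],[-24,36,64],[-24,-36,64],[-96,-36,64],[-60,0,64],[-107.5,-80,12],[107.5,-80,12],[107.5,80,12]])
is_=px([(72,30),(189,42),(165,112),(40,103),(113,73),(8,216),(367,250),(410,94)],245,195)
def T(p,m):
    c,n=np.cos(p[2]),np.sin(p[2]); return np.c_[p[0]+c*m[:,0]-n*m[:,1],p[1]+n*m[:,0]+c*m[:,1],m[:,2]]
for w in((1,0),(0,1),(1,1)):
    r=least_squares(lambda p:np.r_[w[0]*(proj(t,T(p,mt))-it).ravel(),w[1]*(proj(s,T(p,ms))-is_).ravel()],[.523,.01,-.3])
    p=r.x; print("stand",w,p,np.degrees(p[2]),"rms",np.sqrt(np.mean(r.fun**2)),"bore",T(p,P([[-60,0,64]])),"seat",T(p,P([[55,0,66]])))
print(np.round(r.fun.reshape(-1,2),1).tolist())
a=back(t,px([(542,18),(455,322),(505,45),(560,60),(437,280),(493,297)],388,248,380),.044); print("tube",a)
b=(a[0]-a[1]); c=(a[2]+a[3]-a[4]-a[5]); print(a.mean(0),np.linalg.norm(b),np.degrees(np.arctan2(b[1],b[0])),np.degrees(np.arctan2(c[1],c[0])))
print("sleeve top",back(t,px([(677,77)],160,255,604),.106),back(t,px([(690,82)],160,255,604),.056),"side",back(s,px([(521,40)],265,135,432),.106),back(s,px([(523,106)],265,135,432),.056))
E
```

```text
stand (1, 0) [ 0.5238  0.0119 -0.2972] -17.02847577748644 rms 0.33809518501434394 bore [[0.4665 0.0295 0.064 ]] seat [[ 0.5764 -0.0042  0.066 ]]
stand (0, 1) [ 0.5252  0.0144 -0.2752] -15.770158985897345 rms 0.5834478664732055 bore [[0.4675 0.0307 0.064 ]] seat [[ 0.5781 -0.0005  0.066 ]]
stand (1, 1) [ 0.5246  0.0128 -0.2884] -16.525191623622607 rms 0.775290348936092 bore [[0.4671 0.0298 0.064 ]] seat [[ 0.5773 -0.0029  0.066 ]]
[[-0.8, -0.9], [-0.9, -1.3], [-0.3, 0.0], [-0.4, 0.3], [-0.1, -0.7], [1.0, -0.2], [-0.2, 0.2], [-0.1, 0.2], [-0.2, -0.0], [0.0, -0.2], [-0.5, 0.1], [-1.6, 1.1], [-0.3, -0.3], [0.3, -0.3], [-0.5, -0.2], [0.3, 3.0], [0.1, -0.8]]
tube [[ 0.5896 -0.3569  0.044 ]
 [ 0.3945 -0.3043  0.044 ]
 [ 0.5716 -0.3331  0.044 ]
 [ 0.563  -0.369   0.044 ]
 [ 0.4209 -0.2921  0.044 ]
 [ 0.4108 -0.3283  0.044 ]]
[ 0.4917 -0.3306  0.044 ] 0.20208347894192746 -15.082373856901588 -15.073087007785569
sleeve top [[0.5136 0.2677 0.106 ]] [[0.5124 0.2703 0.056 ]] side [[0.5135 0.267  0.106 ]] [[0.5126 0.2644 0.056 ]]
```

Request:
{"name": "apply_moves", "arguments": {"claw": [0.085,0.085,0.085,0.085,0.085,0.085,0.085,0.085,0.085,0.085,0.085,0.085,0.085,0.085], "xyz": [[-0.0353,-0.0192,0],[-0.0353,-0.0192,0],[-0.0353,-0.0192,0],[-0.0353,-0.0192,0],[-0.0353,-0.0192,0],[-0.0353,-0.0192,0],[-0.0353,-0.0192,0],[-0.0353,-0.0192,0],[-0.0353,-0.0192,0],[-0.0353,-0.0192,0],[-0.0353,-0.0192,0],[-0.0353,-0.0192,0],[0,0,0],[0,0,0]], "twist": [[0,0,0],[0,0,0],[0,0,0],[0,0,0],[0,0,0],[0,0,0],[0,0,0],[0,0,0],[0,0,0],[0,0,0],[0,0,0],[0,0,0],[0,0,0],[0,0,0]], "force": 60}}

```text
clock: 2.3
position: [0.5138, 0.2667, 0.201]
tool_rot: [-3.141, -0.0, 2.87]
force: [-0.2, 0.2, -0.3]
grip_width: 0.0848
finger_force: 0.0
```

Request:
{"name": "apply_moves", "arguments": {"claw": [0.085,0.085,0.085,0.085,0.085,0.085,0.02,0.02,0.02,0.02,0.02,0.02,0.02,0.02], "xyz": [[0,0,0.03],[0,0,0.03],[0,0,0.03],[0,0,0.03],[0,0,0.015],[0,0,0],[0,0,0],[0,0,0],[0,0,0],[0,0,0],[0,0,0],[0,0,0],[0,0,0],[0,0,0]], "twist": [[0,0,0],[0,0,0],[0,0,0],[0,0,0],[0,0,0],[0,0,0],[0,0,0],[0,0,0],[0,0,0],[0,0,0],[0,0,0],[0,0,0],[0,0,0],[0,0,0]], "force": 60}}

```text
clock: 3.7
position: [0.5142, 0.2677, 0.0672]
tool_rot: [3.14, 0.001, 2.872]
force: [-0.5, -0.2, 9.2]
grip_width: 0.0272
finger_force: 58.4
```

Request:
{"name": "apply_moves", "arguments": {"claw": [0.02,0.02,0.02,0.02,0.02,0.02,0.02,0.02,0.02,0.02,0.02,0.02,0.02,0.02], "xyz": [[0,0,-0.02],[0,0,-0.03],[0,0,-0.03],[0,0,-0.02],[-0.0022,-0.0302,0],[-0.0022,-0.0302,0],[-0.0022,-0.0302,0],[-0.0022,-0.0302,0],[-0.0022,-0.0302,0],[-0.0022,-0.0302,0],[-0.0022,-0.0302,0],[-0.0022,-0.0302,0],[0,0,0],[0,0,0]], "twist": [[0,0,0],[0,0,0],[0,0,0],[0,0,0],[0,0,0],[0,0,0],[0,0,0],[0,0,0],[0,0,0],[0,0,0],[0,0,0],[0,0,0],[0,0,0],[0,0,0]]}}

```text
clock: 5.1
position: [0.4661, 0.0295, 0.1664]
tool_rot: [3.141, 0.0, 2.87]
force: [0.0, 0.5, -3.4]
grip_width: 0.027
finger_force: 59.8
```

```bash
python3 - <<'E'
from h import *
import pickle
f=snap("side");t=snap("top");pickle.dump((t,f),open("f1.pkl","wb"))
s=bot.observe();p=np.array(s["position"]);print(p,s["tool_rot"],s["grip_width"],s["force"])
# draw where bore mouth and expected foot/collar points project
im=f["img"].copy()
up=lambda f,u,v:cv2.resize(f["img"][v:v+100,u:u+100],None,fx=4,fy=4,interpolation=cv2.INTER_CUBIC)
out=[]
for f in(f,t):
    c=proj(f,[[p[0],p[1],p[2]-.03]])[0].astype(int)-50
    out.append(np.clip(up(f,*c)*1.5,0,255).astype(np.uint8)[:,:,::-1]); print(c, proj(f,[[.467,.0298,.064],[p[0],p[1],p[2]-.059],[p[0],p[1],p[2]-.019],[p[0],p[1],p[2]-.015]]))
cv2.imwrite("pics/c3.png",np.hstack(out))
E
```

```text
[0.46620768 0.0306043  0.1662549 ] [3.14117260e+00 2.13463943e-04 2.87249547e+00] 0.026812127524991777 [ 0.08064971  1.0686102  -2.19532483]
[220 137] [[273.18962522 212.57023943]
 [271.73303819 197.71495148]
 [270.65689423 183.5352688 ]
 [270.54663773 182.08321473]]
[222 246] [[274.95865893 296.11958466]
 [273.55898565 296.35807703]
 [272.51469009 296.2900642 ]
 [272.40708785 296.28305264]]
```

View pics/c3.png

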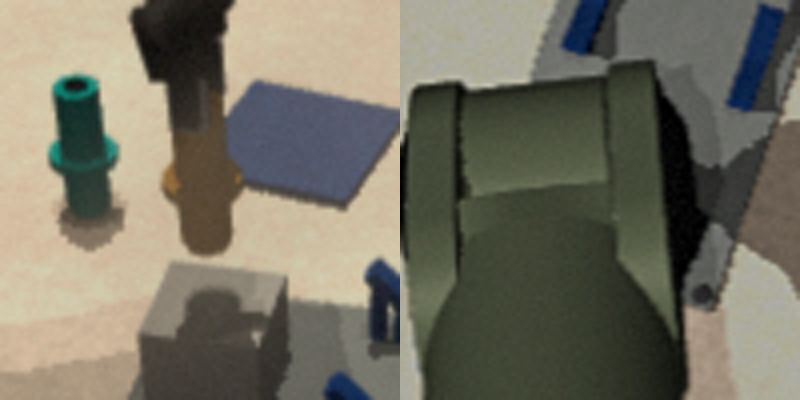

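c3: sleeve hangs upright (foot at crop (206,245)), the bore is at (213,305), so it is about 1.5 mm short in x.

Request:
{"name": "apply_moves", "arguments": {"claw": [0.02,0.02,0.02,0.02,0.02,0.02,0.02], "xyz": [[-0.0015,0.0003,0.015],[0,0,0.015],[0,0,0.008],[0,0,0.005],[0,0,0.005],[0,0,0.005],[0,0,0]], "twist": [[0,0,0],[0,0,0],[0,0,0],[0,0,0],[0,0,0],[0,0,0],[0,0,0]], "force": 80}}

```text
clock: 5.9
position: [0.4673, 0.0296, 0.1127]
tool_rot: [-3.141, -0.001, 2.872]
force: [-0.7, -1.2, -2.7]
grip_width: 0.0257
finger_force: 79.1
```

Request:
{"name": "apply_moves", "arguments": {"claw": [0.02,0.02,0.02,0.02,0.02], "xyz": [[0,0,0.004],[0,0,0.004],[0,0,0.004],[0,0,0.004],[0,0,0]], "twist": [[0,0,0],[0,0,0],[0,0,0],[0,0,0],[0,0,0]]}}

```text
clock: 6.4
position: [0.4671, 0.0297, 0.0964]
tool_rot: [-3.141, -0.001, 2.872]
force: [0.3, -0.9, -12.1]
grip_width: 0.026
finger_force: 79.4
```

Request:
{"name": "apply_moves", "arguments": {"claw": [0.02,0.02,0.02,0.02,0.02], "xyz": [[0,0,0.004],[0,0,0.004],[0,0,0.003],[0,0,0.002],[0,0,0]], "twist": [[0,0,0],[0,0,0],[0,0,0],[0,0,0],[0,0,0]]}}

```text
clock: 6.9
position: [0.4675, 0.0297, 0.0839]
tool_rot: [-3.141, -0.0, 2.872]
force: [-0.7, -2.6, -7.2]
grip_width: 0.0255
finger_force: 79.9
```

Not yet bottomed; feel for the collar.

Request:
{"name": "apply_moves", "arguments": {"claw": [0.02,0.02], "xyz": [[0,0,0.001],[0,0,0]], "twist": [[0,0,0],[0,0,0]]}}

```text
clock: 7.1
position: [0.4677, 0.0298, 0.0834]
tool_rot: [3.141, 0.0, 2.872]
force: [-3.1, -2.1, 9.3]
grip_width: 0.0256
finger_force: 81.7
```

Request:
{"name": "apply_moves", "arguments": {"claw": [0.02,0.02], "xyz": [[0,0,0.001],[0,0,0]], "twist": [[0,0,0],[0,0,0]]}}

```text
clock: 7.3
position: [0.4679, 0.03, 0.0832]
tool_rot: [3.141, 0.001, 2.872]
force: [-8.6, -2.2, 31.1]
grip_width: 0.0263
finger_force: 84.4
```

Request:
{"name": "apply_moves", "arguments": {"claw": [0.02,0.085,0.085,0.085,0.085,0.085,0.085,0.085,0.085,0.085], "xyz": [[0,0,-0.001],[0,0,0],[0,0,0],[0,0,0],[0,0,0],[0,0,-0.02],[0,0,-0.03],[0,0,-0.04],[0,0,-0.03],[0,0,0]], "twist": [[0,0,0],[0,0,0],[0,0,0],[0,0,0],[0,0,0],[0,0,0],[0,0,0],[0,0,0],[0,0,0],[0,0,0]]}}

```text
clock: 8.3
position: [0.4693, 0.03, 0.2066]
tool_rot: [3.139, 0.005, 2.872]
force: [0.3, 0.1, -0.8]
grip_width: 0.085
finger_force: 0.0
```

Request:
{"name": "apply_moves", "arguments": {"claw": [0.085,0.085,0.085,0.085,0.085,0.085,0.085,0.085,0.085,0.085,0.085,0.085], "xyz": [[-0.0119,-0.0341,0],[-0.0119,-0.0341,0],[-0.0119,-0.0341,0],[-0.0119,-0.0341,0],[-0.0119,-0.0341,0],[-0.0119,-0.0341,0],[-0.0119,-0.0341,0],[-0.0119,-0.0341,0],[-0.0119,-0.0341,0],[-0.0119,-0.0341,0],[0,0,0],[0,0,0]], "twist": [[0,0,0],[0,0,0],[0,0,0],[0,0,0],[0,0,0],[0,0,0],[0,0,0],[0,0,0],[0,0,0],[0,0,0],[0,0,0],[0,0,0]]}}

```text
clock: 9.5
position: [0.4908, -0.3309, 0.2022]
tool_rot: [3.141, -0.001, 2.87]
force: [0.1, 0.9, 0.1]
grip_width: 0.0847
finger_force: 0.0
```

```bash
python3 - <<'E'
from h import *
f=snap("side");t=snap("top")
s=bot.observe();print(s["position"],s["tool_rot"],s["qpos"])
r=lambda f,u,v,w,h:np.clip(cv2.resize(f["img"][v:v+h,u:u+w],None,fx=4,fy=4,interpolation=cv2.INTER_CUBIC)*1.5,0,255).astype(np.uint8)[:,:,::-1]
cv2.imwrite("pics/c4.png",np.hstack([r(f,245,180,100,90),r(t,238,235,100,90)]))
# predicted home: shoulder at bore; black disc at z .122
for g,u,v in((f,245,180),(t,238,235)): print((proj(g,[[.467,.0298,.122],[.467,.0298,.064],[.4686,.0298,.122]])-[u,v])*4+1.5)
E
```

```text
[ 0.49140726 -0.32963955  0.20263531] [ 3.14100675e+00 -6.43678423e-04  2.87261470e+00] [ 0.32648313  0.47724242  0.23388751  1.69872502 -0.12888969  0.98143217
  1.90885076]
[[108.28514214  52.47078323]
 [114.25850087 131.78095774]
 [111.06534066  52.30794411]]
[[143.60109592 245.55352083]
 [149.33463573 245.97833863]
 [143.68395484 242.88752357]]
```

View pics/c4.png

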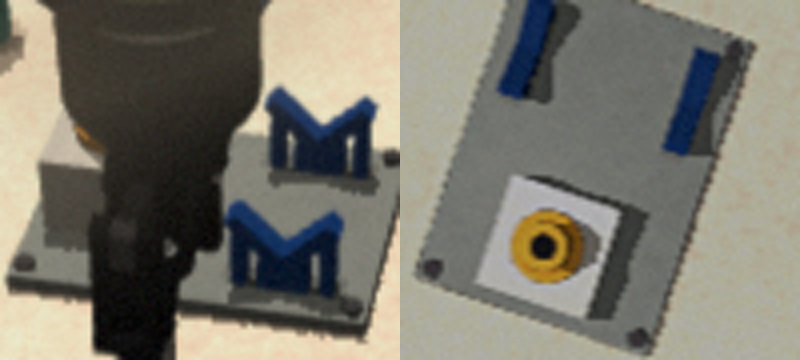

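c4: in the top view the sleeve stands in the socket, its disc at (144,247), with (143.6,245.6) predicted, so it is home and upright. Now the tube.

Request:
{"name": "apply_moves", "arguments": {"claw": [0.085,0.085,0.085,0.085,0.085,0.085,0.085,0.085,0.03,0.03,0.03,0.03,0.03,0.03,0.03], "xyz": [[0,0,0.03],[0,0,0.03],[0,0,0.03],[0,0,0.03],[0,0,0.03],[0,0,0.02],[0,0,0.0075],[0,0,0],[0,0,0],[0,0,0],[0,0,0],[0,0,0],[0,0,0],[0,0,0],[0,0,0]], "twist": [[0,0,0],[0,0,0],[0,0,0],[0,0,0],[0,0,0],[0,0,0],[0,0,0],[0,0,0],[0,0,0],[0,0,0],[0,0,0],[0,0,0],[0,0,0],[0,0,0],[0,0,0]], "force": 60}}

```text
clock: 11.1
position: [0.4916, -0.3307, 0.026]
tool_rot: [3.142, 0.001, 2.872]
force: [1.1, -0.2, 6.9]
grip_width: 0.0298
finger_force: 3.2
```

Request:
{"name": "apply_moves", "arguments": {"claw": [0.01,0.01,0.01,0.01], "xyz": [[0,0,0],[0,0,0],[0,0,0],[0,0,0]], "twist": [[0,0,0],[0,0,0],[0,0,0],[0,0,0]]}}

```text
clock: 11.5
position: [0.4918, -0.3315, 0.0273]
tool_rot: [-3.141, 0.002, 2.871]
force: [-6.1, 2.1, 30.9]
grip_width: 0.0222
finger_force: 49.5
```

```bash
python3 - <<'E'
from h import *
f=snap("side");t=snap("top")
r=lambda f,u,v,w,h:np.clip(cv2.resize(f["img"][v:v+h,u:u+w],None,fx=4,fy=4,interpolation=cv2.INTER_CUBIC)*1.7,0,255).astype(np.uint8)[:,:,::-1]
cv2.imwrite("pics/c5.png",np.hstack([r(f,235,280,120,100),r(t,385,245,65,100)]))
E
```

```text
(no output)
```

View pics/c5.png

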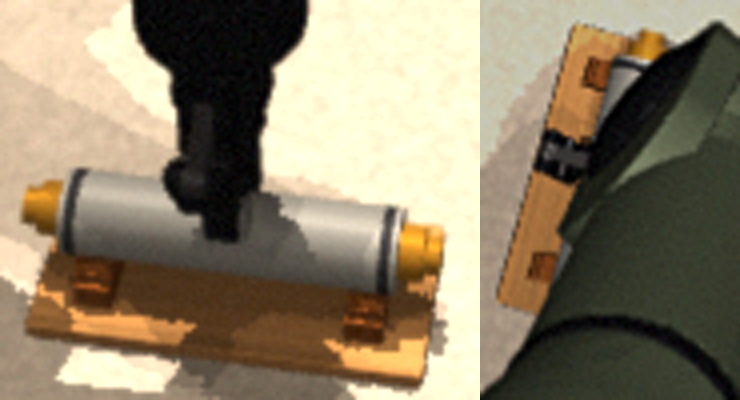

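c5: the near finger lies across the tube's middle (tip at about (222,238)), and the tube is still seated. The upward force rising with the squeeze says the pads bear too high on the tube. I'll open, go 6 mm lower and regrip.

Request:
{"name": "apply_moves", "arguments": {"claw": [0.07,0.07,0.07,0.07,0.07,0.07,0.02,0.02,0.02,0.02,0.02,0.02,0.02], "xyz": [[0,0,0],[0,0,0],[0,0,0],[0,0,0.003],[0,0,0.003],[0,0,0],[0,0,0],[0,0,0],[0,0,0],[0,0,0],[0,0,0],[0,0,0],[0,0,0]], "twist": [[0,0,0],[0,0,0],[0,0,0],[0,0,0],[0,0,0],[0,0,0],[0,0,0],[0,0,0],[0,0,0],[0,0,0],[0,0,0],[0,0,0],[0,0,0]], "force": 50}}

```text
clock: 12.9
position: [0.4913, -0.3313, 0.0202]
tool_rot: [-3.141, 0.001, 2.871]
force: [-2.8, -0.5, 7.6]
grip_width: 0.0333
finger_force: 46.8
```

Request:
{"name": "apply_moves", "arguments": {"claw": [0.02,0.02,0.02,0.02,0.02], "xyz": [[0,0,-0.005],[0,0,-0.01],[0,0,-0.015],[0,0,-0.01],[0,0,0]], "twist": [[0,0,0],[0,0,0],[0,0,0],[0,0,0],[0,0,0]]}}

```text
clock: 13.4
position: [0.4922, -0.3312, 0.0616]
tool_rot: [-3.141, 0.003, 2.872]
force: [-0.6, -0.7, -6.6]
grip_width: 0.0332
finger_force: 45.6
```

Request:
{"name": "apply_moves", "arguments": {"claw": [0.02,0.02,0.02,0.02,0.02,0.02,0.02,0.02,0.02,0.02,0.02,0.02,0.02,0.02,0.02,0.02,0.02], "xyz": [[0,0,-0.02],[0,0,-0.03],[0,0,-0.03],[0,0,-0.025],[0.0003,0.0169,0],[0.0006,0.0338,0],[0.0006,0.0338,0],[0.0006,0.0338,0],[0.0006,0.0338,0],[0.0006,0.0338,0],[0.0006,0.0338,0],[0.0006,0.0338,0],[0.0006,0.0338,0],[0.0006,0.0338,0],[0.0003,0.0169,0],[0,0,0],[0,0,0]], "twist": [[0,0,0],[0,0,0],[0,0,0],[0,0,0],[0,0,0],[0,0,0],[0,0,0],[0,0,0],[0,0,0],[0,0,0],[0,0,0],[0,0,0],[0,0,0],[0,0,0],[0,0,0],[0,0,0],[0,0,0]]}}

```text
clock: 15.1
position: [0.5752, -0.0034, 0.1641]
tool_rot: [-3.141, -0.001, 2.872]
force: [0.0, -0.8, -6.9]
grip_width: 0.0333
finger_force: 46.5
```

Request:
{"name": "apply_moves", "arguments": {"claw": [0.02,0.02,0.02,0.02,0.02,0.02,0.02,0.02,0.02,0.02,0.02,0.02,0.02,0.02], "xyz": [[0,0,0],[0,0,0],[0,0,0],[0,0,0],[0,0,0],[0,0,0],[0,0,0],[0,0,0],[0,0,0],[0,0,0],[0,0,0],[0,0,0],[0,0,0],[0,0,0]], "twist": [[0,0,0.08],[0,0,0.145],[0,0,0.145],[0,0,0.145],[0,0,0.145],[0,0,0.145],[0,0,0.145],[0,0,0.145],[0,0,0.145],[0,0,0.145],[0,0,0.145],[0,0,0.07],[0,0,0],[0,0,0]]}}

```text
clock: 16.5
position: [0.5754, -0.004, 0.1645]
tool_rot: [-3.141, 0.0, 1.273]
force: [-0.4, 0.6, -6.5]
grip_width: 0.0332
finger_force: 46.5
```

```bash
python3 - <<'E'
from h import *
import pickle
f=snap("side");t=snap("top");pickle.dump((t,f),open("f2.pkl","wb"))
s=bot.observe();p=np.array(s["position"]);print(p,s["tool_rot"],s["grip_width"],s["qpos"])
r=lambda f,u,v,w,h:np.clip(cv2.resize(f["img"][v:v+h,u:u+w],None,fx=4,fy=4,interpolation=cv2.INTER_CUBIC)*1.7,0,255).astype(np.uint8)[:,:,::-1]
cv2.imwrite("pics/c6.png",np.hstack([r(f,245,150,110,120),r(t,240,205,90,120)]))
a=np.radians(-16.8+90);d=np.array([np.cos(a),np.sin(a),0])*.1;c=p+[0,0,.024]
print((proj(f,[c+d,c-d,c])-[245,150])*4+1.5);print((proj(t,[c+d,c-d,c])-[240,205])*4+1.5+[440,0])
E
```

```text
[ 0.57555141 -0.00374922  0.16462315] [-3.14157616e+00 -1.67078356e-05  1.27307767e+00] 0.033159232573434776 [-0.51753445  0.56147786  0.61215576  1.79357823 -0.39725519  0.91221773
 -0.0276678 ]
[[334.25881616   3.30276284]
 [263.42017883 205.22250477]
 [301.10939327  97.80248408]]
[[468.92283259 123.38745447]
 [797.58319404 232.78841306]
 [632.74535748 177.97411571]]
```

View pics/c6.png

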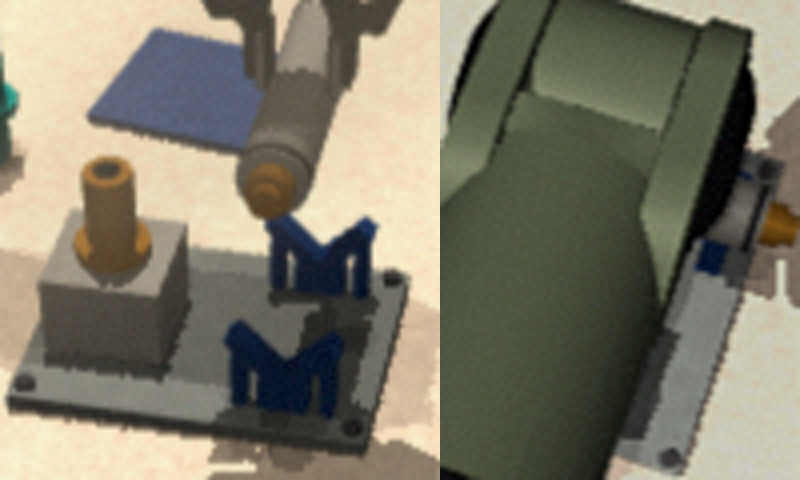

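c6: the tube hangs over the saddles along the groove. Its near brass tip is at (268,198) in the side crop, where (263,205) was predicted, so I'll triangulate the tip to check.

```bash
python3 - <<'E'
from h import *
import pickle
from scipy.optimize import least_squares
t,f=pickle.load(open("f2.pkl","rb")); t0=pickle.load(open("f0.pkl","rb"))
def brass(g,u0,v0,u1,v1):
    im=cv2.cvtColor(g["img"],cv2.COLOR_RGB2HSV)[v0:v1,u0:u1]
    m=((im[...,0]<24)&(im[...,0]>8)&(im[...,1]>150)&(im[...,2]>60)).astype(np.uint8)
    n,l,st,c=cv2.connectedComponentsWithStats(m); k=1+np.argmax(st[1:,4]); print(st[k],c[k]); return c[k]+[u0,v0]
cs=brass(f,300,185,325,206); ct=brass(t,425-8 if 0 else 320,245,345,275)
r=least_squares(lambda X:np.r_[proj(f,[X])[0]-cs,proj(t,[X])[0]-ct],[.6,-.09,.19]); print(r.x,r.fun)
p=np.array([.5755,-.0038,.1886]); a=np.radians(72.94)
for L in(.09,.1): print("pred",p-np.array([np.cos(a),np.sin(a),0])*L)
# same technique at start for bias: tube on rest, end at -15.1deg
E
```

```text
[10 11  5  3  6] [11.83333333 12.16666667]
[ 1 14  8  5 23] [ 4.34782609 16.17391304]
[ 0.55024861 -0.08861106  0.18994219] [-0.072903    0.00671957  0.00491108 -0.0812795 ]
pred [ 0.54909643 -0.08983983  0.1886    ]
pred [ 0.5461627  -0.09939981  0.1886    ]
```

Request:
{"name": "apply_moves", "arguments": {"claw": [0.02,0.02,0.02,0.02,0.02,0.02,0.02,0.02,0.02], "xyz": [[0.0004,0.0011,0.02],[0,0,0.025],[0,0,0.025],[0,0,0.02],[0,0,0.013],[0,0,0.007],[0,0,0.005],[0,0,0],[0,0,0]], "twist": [[0,0,0],[0,0,0],[0,0,0],[0,0,0],[0,0,0],[0,0,0],[0,0,0],[0,0,0],[0,0,0]]}}

```text
clock: 17.5
position: [0.5772, -0.0032, 0.0502]
tool_rot: [3.141, -0.0, 1.272]
force: [0.0, -0.1, -6.6]
grip_width: 0.0331
finger_force: 46.4
```

```bash
python3 - <<'E'
from h import *
f=snap("side")
s=bot.observe();p=np.array(s["position"]);print(p,s["tool_rot"],s["force"],s["moment"])
r=lambda f,u,v,w,h:np.clip(cv2.resize(f["img"][v:v+h,u:u+w],None,fx=5,fy=5,interpolation=cv2.INTER_CUBIC)*1.7,0,255).astype(np.uint8)[:,:,::-1]
cv2.imwrite("pics/c7.png",r(f,245,180,110,90))
E
```

```text
[ 0.57724744 -0.00321195  0.05027183] [ 3.14069097e+00 -4.05373357e-04  1.27190490e+00] [ 0.39196023  0.25120557 -6.29759623] [-0.02707039 -0.00165491 -0.02525071]
```

View pics/c7.png

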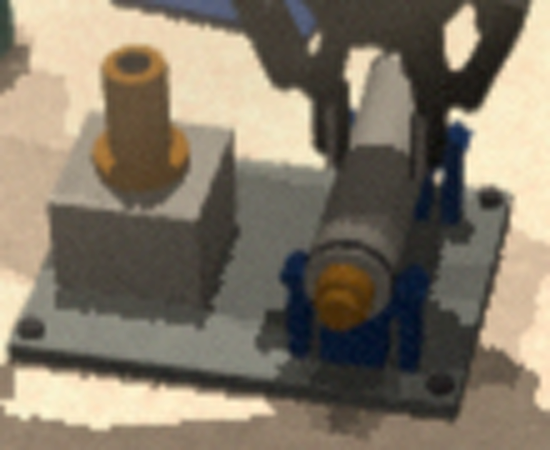

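c7: the near end of the tube (345,285) sits between the V's arms (290 and 420), a few mm above it. Lowering gently.

Request:
{"name": "apply_moves", "arguments": {"claw": [0.02,0.02,0.02,0.02], "xyz": [[0,0,0.003],[0,0,0.002],[0,0,0.001],[0,0,0]], "twist": [[0,0,0],[0,0,0],[0,0,0],[0,0,0]]}}

```text
clock: 17.95
position: [0.5768, -0.0032, 0.0435]
tool_rot: [-3.141, 0.0, 1.272]
force: [-0.2, -0.0, -6.1]
grip_width: 0.0331
finger_force: 46.5
```

Request:
{"name": "apply_moves", "arguments": {"claw": [0.02,0.02], "xyz": [[0,0,0.001],[0,0,0]], "twist": [[0,0,0],[0,0,0]]}}

```text
clock: 18.15
position: [0.577, -0.0032, 0.043]
tool_rot: [3.141, -0.0, 1.272]
force: [-2.6, 1.2, 1.9]
grip_width: 0.0332
finger_force: 48.9
```

Request:
{"name": "apply_moves", "arguments": {"claw": [0.02,0.02], "xyz": [[0,0,0.001],[0,0,0]], "twist": [[0,0,0],[0,0,0]]}}

```text
clock: 18.35
position: [0.5771, -0.0032, 0.0427]
tool_rot: [3.141, -0.001, 1.272]
force: [-6.9, 1.9, 18.4]
grip_width: 0.0331
finger_force: 54.1
```

Request:
{"name": "apply_moves", "arguments": {"claw": [0.03,0.045,0.055,0.065,0.075,0.075,0.075,0.075,0.075,0.075,0.075,0.075], "xyz": [[0,0,-0.001],[0,0,0],[0,0,0],[0,0,0],[0,0,0],[0,0,0],[0,0,-0.01],[0,0,-0.03],[0,0,-0.04],[0,0,-0.04],[0,0,-0.03],[0,0,0]], "twist": [[0,0,0],[0,0,0],[0,0,0],[0,0,0],[0,0,0],[0,0,0],[0,0,0],[0,0,0],[0,0,0],[0,0,0],[0,0,0],[0,0,0]]}}

```text
clock: 19.55
position: [0.5786, -0.0035, 0.197]
tool_rot: [3.136, -0.003, 1.271]
force: [-0.0, 0.6, -0.3]
grip_width: 0.075
finger_force: 0.0
```

```bash
python3 - <<'E'
from h import *
f=snap("side")
s=bot.observe();print(s["position"],s["force"],s["grip_width"],s["clock"])
r=lambda f,u,v,w,h:np.clip(cv2.resize(f["img"][v:v+h,u:u+w],None,fx=5,fy=5,interpolation=cv2.INTER_CUBIC)*1.7,0,255).astype(np.uint8)[:,:,::-1]
cv2.imwrite("pics/c8.png",r(f,245,165,110,105))
P=np.array([.577,-.0035,.066]);a=np.radians(73.3);d=np.array([np.cos(a),np.sin(a),0])*.1
print((proj(f,[P+d,P-d,P,[.467,.0298,.122]])-[245,165])*5+2)
E
```

```text
[ 0.57768228 -0.0031733   0.19480396] [ 0.26918246  0.81626569 -1.11711425] 0.07510848586751682 19.6
[[418.29956783 142.34084492]
 [336.69195544 404.52901887]
 [379.94611101 265.5668694 ]
 [135.48142768 140.71347904]]
```

View pics/c8.png

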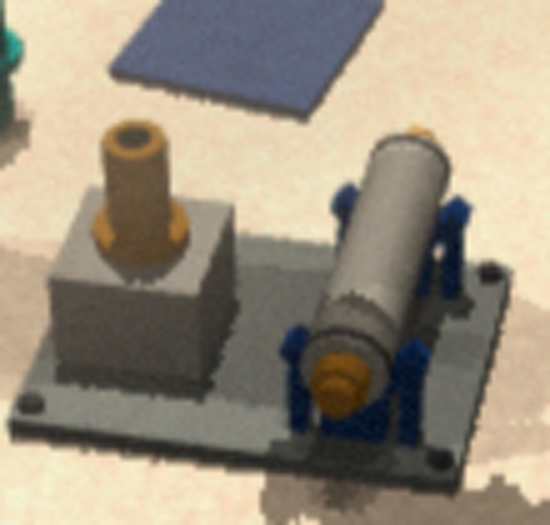

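c8: the tube lies in both saddles with similar overhang at each end (near tip (337,395), far tip (422,132)). The sleeve is flush and upright, its top at (135,138) where (135,141) was predicted. I let the arm settle briefly, then hand in.

Request:
{"name": "apply_moves", "arguments": {"claw": [0.075,0.075,0.075,0.075], "xyz": [[0,0,0],[0,0,0],[0,0,0],[0,0,0]], "twist": [[0,0,0],[0,0,0],[0,0,0],[0,0,0]]}}

```text
clock: 20.0
position: [0.5766, -0.0033, 0.192]
tool_rot: [-3.141, 0.001, 1.272]
force: [-0.4, 0.0, 0.4]
grip_width: 0.0749
finger_force: 0.0
```

```bash
python3 -c "
from workcell import bot
print(bot.job_done())"
```

```text
the job is handed in; nothing more can be done
None
```

I pressed the sleeve home, laid the tube in both saddles, let go of everything and handed the job in at about 20 s; no verdict came back, but the last picture shows the sleeve flush and upright and the tube cradled evenly.

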